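Stop the bumped wheel with its high spot at the pointer

ROBOT

A 6-joint arm with a two-finger parallel gripper is mounted at the origin on a cart in front of the work surface, level with it; the furniture and walls round the work are solid. World frame = base frame: x ahead of the robot, y to its left, z up, the work surface at z = 0. Lengths are in m, angles in rad, forces in N, time in s.
With the tool pointing down it reaches from about 0.325 to 0.775 m from the base axis. Payload 5.5 kg.
Tool frame: the origin (TCP) lies midway between the tips of the shut fingers; the grasp point (between the pads) lies 19 mm behind it; z points along the fingers, x is the direction in which the jaws open and shut, and the axes are right-handed (so a half turn about z gives the same grasp; the last joint's range is limited). The gripper opens to 85 mm and grips with 20 to 120 N. Pads are 22 mm wide; open, the fingers measure 114 mm over their backs; the gripper's body (76 mm by 85 mm) begins 54 mm behind the grasp point. The pads swing forward as they close: fully open they stand 13 mm farther back than shut.
Start: joints at [-1.249, 0.091, 1.231, -0, 1.82, -0.057], TCP at [0.222, -0.557, 0.231] pointing down, gripper open.
Joint ranges: [-2.87, 2.87], [-0.86, 2.18], [0.17, 2.46], [-1.51, 4.65], [0.06, 2.69], [-2.65, 2.65]. Speed limits (rad/s): [2.57, 2.57, 3.01, 3.14, 3.14, 3.14].

INTERFACE

Orientations are given as a unit quaternion [x, y, z, w].
In Python, from station import robot gives the robot as it stands. The module is installed in compiled form; this text tells all that it offers.
- The arm moves only by the tool move_arm, never from a script. Its argument "targets" is a list of rows, each a list of 3 entries, a list of its own where there are three numbers: the shift along the tool's x, y, z in cm, then the turn about the tool's z in rad, then the opening, from 0 (shut) to 1 (fully open). A call has 1 to 12 rows; each row is the pose to reach, as a shift and turn from the pose commanded when the call began, along the tool's axes at that moment; what a row does not reach only later rows make up. A row lasts 1/12 s, in which the tool goes at most 41.7 mm and 7.16 degrees, less where a joint would pass 70% of its speed; a pose out of reach is approached as far as the arm can. A call with a gripper value outside its range is refused whole. The fingers move at their own pace and stop on an object; "squeeze" is the grip in N (left out, the last holds). Time passes only in rows, so rows that repeat a pose let the fingers close. It gives the time, the measured TCP pose, the force and the opening at its end, in the units of the state.
- robot.get_obs(): the state, without advancing time (a new reading comes with each control period).
- robot.snapshot(name): name is "scene" or "top" or "wrist"; returns a dict with "image" (384x512x3 uint8, red, green, blue), "K" (3x3 intrinsics, pixels), "R" (3x3) and "t" (3): a world point X has camera coordinates R X + t; the wrist camera has in their place "T_tool_cam" (4x4, takes a point from camera to tool coordinates, whose origin is the TCP and whose axes are the tool frame's). Camera axes: x right, y down, z forward; pixel columns grow to the right and rows downward; lengths in m; the calibration is good to about 2 mm. A picture is of the moment at which its call begins: read the wrist's pose just before it. There is no depth.
- robot.finish_job(): hands the job in, once; it reports no verdict.
The state is a dict: "time_s": time; "joints": joint angles; "joint_vel": joint speeds; "joint_torque": joint torques, N m; "eef_pos": TCP position; "orientation": TCP orientation; "wrist_force": force on the tool from outside, world axes, zero at the start; "wrist_torque": the same for the moment, N m; "width": opening from 0.0 (shut) to 1.0 (fully open).
Only numpy, scipy, OpenCV 4.12 (cv2) and the standard library are available. Lean on these libraries where they do the work, as an engineer would, in place of code of your own. Each camera call takes 0.05 s, during which the arm holds its last target.

TASK

Two small truing stands stand on the bench, each with a flat wheel, an upright finger peg to turn it by and a fixed pointer. One wheel is perfectly round; the other has a high spot, a bump in its rim. Turn the wheel with the bump slowly by its finger peg (well under half a turn a second), stop it with the middle of the high spot at its own stand's pointer, and let go; do not turn the round wheel.

Things in the scene. Friction and masses are not known exactly. Their poses are not given: they have to be found in the camera images.
- bumped_wheel: Out-of-true wheel: flat aluminium disc, 120 mm across, 16 thick, its rim swelling on one side into a rounded bump (high spot) 78 mm from the axis. Turns endlessly either way about its vertical axis, stays where left (about 1.5 N at the peg). Origin: on the axis at the disc's top face, 50 mm above the worktop; x axis points to the middle of the high spot, z up. Hub bolt 32 mm across, 6 high.
- bumped_pointer (a point): Tip of the same stand's fixed horizontal steel pointer, 82 mm from the wheel's axis, 41 mm above the worktop; the high spot passes it with 4 mm to spare. It sits on a small dark post at the end of the stand's narrow tongue; all of it is lower than 51 mm above the worktop. The stand is fixed; its place and yaw vary.
- bumped_peg_mid (a point): Middle of the bumped wheel's finger peg, 76.5 mm above the worktop: upright round black plastic peg, 18 mm across, 45 tall (53 to 98 mm above the worktop), 42 mm from the wheel's axis, exactly opposite the high spot. It revolves freely about its own upright axis, so a hand can hold it and lead it round the circle without changing yaw. Nothing else rises more than 6 mm over the disc.
- round_peg_mid (a point): The same point on the like finger peg of the other stand, whose wheel is perfectly round, 120 mm across; that stand also has a pointer and is otherwise the same. Which of the two is on the left varies. Not to be turned.

How it is judged:
At the end, for the whole second after the job is handed in: The middle of the bumped wheel's high spot is at its pointer (the pointer tip within 18 mm to either side of the line from the axis through the high spot, about 13 degrees), the wheel is at rest, and the round wheel's peg is within 12 mm of where it was (x of bumped_pointer in the frame of bumped_wheel above 0 m and y of bumped_pointer in the frame of bumped_wheel between -0.018 and 0.018 m and angular speed of bumped_wheel below 0.1 rad/s and distance of round_peg_mid from where it was at the start of the episode below 0.012 m); the robot touches nothing.
It fails at once if the bumped wheel is spun fast (over 4.5 rad/s) (angular speed of bumped_wheel above 4.5 rad/s).
It fails at once if the round wheel is turned (its peg moved by more than 12 mm) (distance of round_peg_mid from where it was at the start of the episode above 0.012 m).
It also fails if it takes over 35 s, if anything falls off the work surface, if the arm or the gripper's body presses on something with over 40 N, if the wrist force passes 120 N, or if a joint passes its speed limit or range.

## Working session

There is one attempt and no reset: what is moved stays moved. The work goes in short steps, Python scripts to look and compute and a tool call to move; the robot and the scene stay as the last step left them, time stands still between calls to the robot, and variables do not carry over. Pictures are saved under pics/ and viewed, and the job is handed in when it is done.

Besides the shell and the picture viewer there is one more tool, called after ">>>" as name(argument=value, ...), one argument or row to a line, values as JSON. move_arm: Moves the arm, as the interface text tells. Its arguments: {"type":"object","properties":{"targets":{"type":"array","items":{"type":"array"}},"squeeze":{"type":"number"}},"required":["targets"]}

```bash
mkdir -p pics
python3 - <<'E'
from station import robot
import cv2,numpy as np,pickle
o=robot.get_obs();print(o['time_s'],o['eef_pos'],o['orientation'],o['width'])
d={}
for n in("scene","top"):
    s=robot.snapshot(n);d[n]=s
    cv2.imwrite(f'pics/{n}1.png',s['image'][:,:,::-1])
    print(n,s['K'],s['R'],s['t'])
pickle.dump(d,open('s1.pkl','wb'))
E
```

```text
0.0 [ 0.22180097 -0.55718777  0.23014412] [ 8.27595172e-01 -5.61324568e-01 -7.74634953e-04 -6.00227937e-04] 1.001665064406201
scene [[403.41891882   0.         248.59211127]
 [  0.         403.41891882 189.77060876]
 [  0.           0.           1.        ]] [[-0.92067969 -0.38981957 -0.01973855]
 [-0.2320825   0.58739268 -0.77531126]
 [ 0.31382579 -0.70923236 -0.63127081]] [0.46340985 0.21483886 0.72531814]
top [[437.48343606   0.         255.0991947 ]
 [  0.         437.48343606 192.12694002]
 [  0.           0.           1.        ]] [[ 0.01452599 -0.99987436 -0.00634515]
 [-0.97949017 -0.01295384 -0.2010751 ]
 [ 0.20096764  0.00913583 -0.97955528]] [-0.03595555  0.51992866  1.00039167]
```

View pics/top1.png

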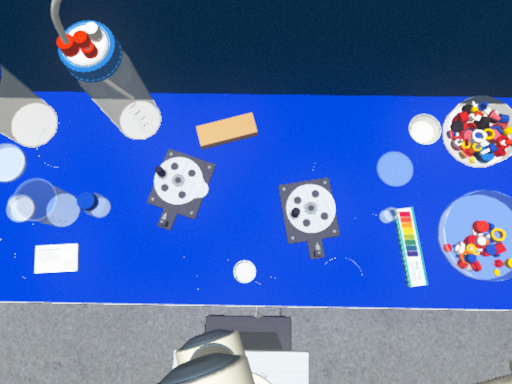

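View pics/scene1.png

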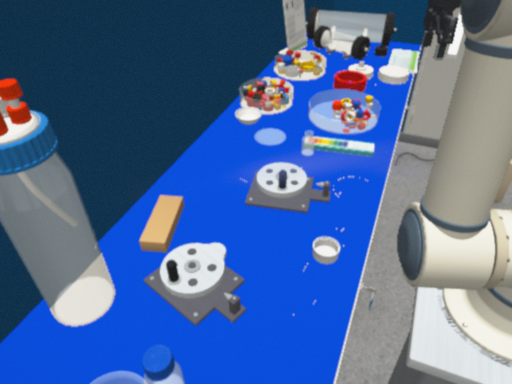

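Run:
```python
import cv2
a=cv2.imread('pics/top1.png')[140:240,130:250]
b=cv2.imread('pics/scene1.png')[225:325,135:255]
cv2.imwrite('pics/c1.png',cv2.resize(a,None,fx=6,fy=6,interpolation=cv2.INTER_CUBIC))
cv2.imwrite('pics/c2.png',cv2.resize(b,None,fx=6,fy=6,interpolation=cv2.INTER_CUBIC))
```

```text
(no output)
```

View pics/c1.png

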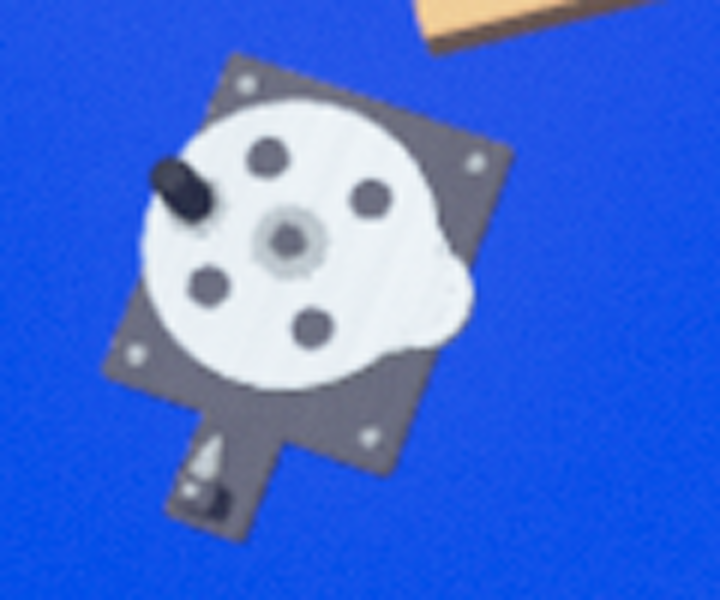

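View pics/c2.png

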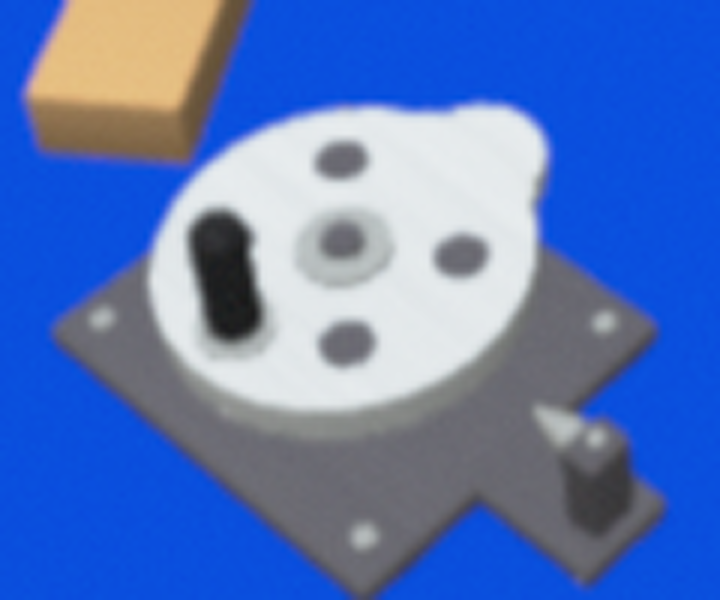

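```bash
cat > h.py <<'E'
import numpy as np,pickle
d=pickle.load(open('s1.pkl','rb'))
def back(n,u,v,z,s=None):
    s=s or d[n]; K,R,t=s['K'],np.array(s['R']),np.array(s['t'])
    r=R.T@np.linalg.solve(K,[u,v,1]); c=-R.T@t
    return c+r*(z-c[2])/r[2]
E
python3 - <<'E'
from h import *
T=lambda u,v,z:back('top',130+u/6,140+v/6,z)
S=lambda u,v,z:back('scene',135+u/6,225+v/6,z)
def rep(f,hub,tip,pt,bump,pb):
    h=f(*hub,.056);t=f(*tip,.041);p=f(*pt,.098);b=f(*bump,.05);q=f(*pb,.053)
    for n,x in zip(('hub','tip','peg','bump','pegbase'),(h,t,p,b,q)):
        e=x-h;print(n,x.round(4),'r',np.hypot(e[0],e[1]).round(4),'ang',np.degrees(np.arctan2(e[1],e[0])).round(1))
rep(T,(288,240),(215,437),(168,172),(470,300),(203,212))
rep(S,(343,238),(533,405),(219,228),(540,125),(235,332))
for n,x in (('round peg',back('top',294,212,.0765)),('tan block',back('top',228,129,.02))):print(n,x)
E
```

```text
hub [0.5471 0.1579 0.056 ] r 0.0 ang 0.0
tip [0.4689 0.1861 0.041 ] r 0.0832 ang 160.2
peg [0.5639 0.1979 0.098 ] r 0.0434 ang 67.3
bump [0.5247 0.0844 0.05  ] r 0.0769 ang -107.0
pegbase [0.559  0.1935 0.053 ] r 0.0375 ang 71.6
hub [0.5476 0.1609 0.056 ] r 0.0 ang 0.0
tip [0.4718 0.1852 0.041 ] r 0.0797 ang 162.2
peg [0.561  0.2007 0.098 ] r 0.042 ang 71.5
bump [0.5142 0.0905 0.05  ] r 0.0779 ang -115.4
pegbase [0.5614 0.2028 0.053 ] r 0.0442 ang 71.8
round peg [ 0.46945674 -0.12021929  0.0765    ]
tan block [0.69114567 0.04334498 0.02      ]
```

>>> move_arm(
  targets=[
    [[-2, -2, 0], 0, 0.6],
    [[-4.5, -4.5, 0], 0, 0.6],
    [[-7, -7, 0], 0, 0.6],
    [[-9.5, -9.5, 0], 0, 0.6],
    [[-12, -12, 0], 0, 0.6],
    [[-14.5, -14.7, 0], 0, 0.6],
    [[-17, -17.3, 0], 0, 0.6],
    [[-19.5, -20, 0], 0, 0.6],
    [[-22, -22.5, 0], 0, 0.6],
    [[-24.5, -25, 0], 0, 0.6],
    [[-27, -27.7, 0], 0, 0.6],
    [[-29, -30, 0], 0, 0.6],
  ],
)

```text
time_s: 1.1
eef_pos: [0.3937, -0.1748, 0.2311]
orientation: [0.828, -0.561, -0.0, -0.0]
wrist_force: [0.4, 0.2, -0.6]
width: 0.601
```

>>> move_arm(
  targets=[
    [[-2.5, -2.5, 0], 0, 0.6],
    [[-5, -5, 0], 0, 0.6],
    [[-7.5, -7.5, 0], 0, 0.6],
    [[-10, -10, 0], 0, 0.6],
    [[-12.5, -13, 0], 0, 0.6],
    [[-15, -15.5, 0], 0, 0.6],
    [[-17.5, -18, 0], 0, 0.6],
    [[-20, -20.5, 0], 0, 0.6],
    [[-22.5, -23, 0], 0, 0.6],
    [[-24.5, -25, 0], 0, 0.6],
    [[-26, -26.5, 0], 0, 0.6],
    [[-27, -27.5, 0], 0, 0.6],
  ],
)

```text
time_s: 2.1
eef_pos: [0.5492, 0.1776, 0.2301]
orientation: [0.828, -0.561, -0.001, 0.001]
wrist_force: [0.4, 0.1, -0.5]
width: 0.599
```

Run:
```python
from station import robot
import cv2,pickle
o=robot.get_obs();s=robot.snapshot('wrist');print(o['time_s'],o['eef_pos'])
print(s['K'],s['T_tool_cam'])
pickle.dump((o,s),open('w1.pkl','wb'))
cv2.imwrite('pics/w1.png',s['image'][:,:,::-1])
```

```text
2.1 [0.54919337 0.17764457 0.23013312]
[[284.76725239   0.         253.77078584]
 [  0.         284.76725239 187.60647876]
 [  0.           0.           1.        ]] [[ 9.99999931e-01 -2.04324883e-04  3.11080726e-04 -5.44830304e-04]
 [ 9.98323445e-05  9.52456642e-01  3.04674147e-01 -7.83924657e-02]
 [-3.58543413e-04 -3.04674095e-01  9.52456596e-01 -1.42453567e-01]
 [ 0.00000000e+00  0.00000000e+00  0.00000000e+00  1.00000000e+00]]
```

View pics/w1.png

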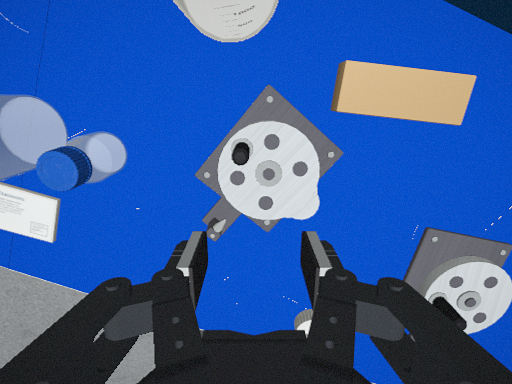

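```bash
cat >> h.py <<'E'
from scipy.spatial.transform import Rotation as Ro
def wback(o,s,u,v,z):
    A=Ro.from_quat(o['orientation']).as_matrix();T=np.array(s['T_tool_cam'])
    c=A@T[:3,3]+o['eef_pos'];r=A@T[:3,:3]@np.linalg.solve(s['K'],[u,v,1])
    return c+r*(z-c[2])/r[2]
E
python3 - <<'E'
from h import *
import cv2
o,s=pickle.load(open('w1.pkl','rb'))
im=s['image'][80:250,190:360,::-1]
cv2.imwrite('pics/w1c.png',cv2.resize(im,None,fx=3.5,fy=3.5,interpolation=cv2.INTER_CUBIC))
h=wback(o,s,268.5,173,.056)
for n,u,v,z in(('hub',268.5,173,.056),('tip',223,222,.041),('pegtop',240,147,.098),('bump',313,213,.05)):
    x=wback(o,s,u,v,z);e=x-h;print(n,x.round(4),np.hypot(*e[:2]).round(4),np.degrees(np.arctan2(e[1],e[0])).round(1))
E
```

```text
hub [0.5501 0.1604 0.056 ] 0.0 0.0
tip [0.4658 0.187  0.041 ] 0.0885 162.5
pegtop [0.5734 0.2023 0.098 ] 0.0479 60.9
bump [0.5223 0.0894 0.05  ] 0.0763 -111.4
```

View pics/w1c.png

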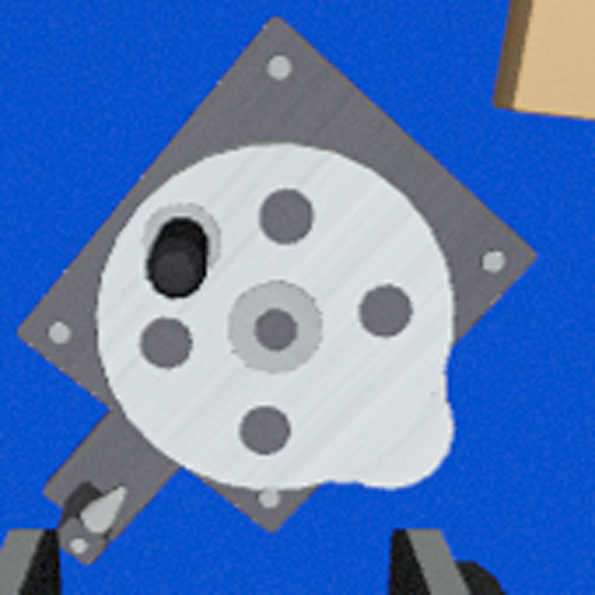

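Run:
```python
from h import *
o,s=pickle.load(open('w1.pkl','rb'))
h=wback(o,s,268.6,173.7,.056)
for n,u,v,z in(('hub',268.6,173.7,.056),('tip',225.7,219.4,.041),('pegtop',240.6,156.3,.098),('bump',314.5,213.5,.05)):
    x=wback(o,s,u,v,z);e=x-h;print(n,x.round(4),np.hypot(*e[:2]).round(4),np.degrees(np.arctan2(e[1],e[0])).round(1))
A=Ro.from_quat(o['orientation']).as_matrix()
c=np.array([.548,.160])
peg=lambda a:np.r_[c+.042*np.array([np.cos(np.radians(a)),np.sin(np.radians(a))]),.063]
print(peg(70.5)); print(A.T@(peg(70.5)-o['eef_pos']))
for a in np.linspace(70.5,-18.5,25):print(np.round(A.T@(peg(a)-peg(70.5))*100,2),end=' ')
```

```text
hub [0.5494 0.16   0.056 ] 0.0 0.0
tip [0.4704 0.1851 0.041 ] 0.0829 162.4
pegtop [0.5651 0.1985 0.098 ] 0.0416 67.8
bump [0.5224 0.0874 0.05  ] 0.0775 -110.4
[0.56201989 0.19959094 0.063     ]
[-0.01550688 -0.02033491  0.16710976]
[0. 0. 0.] [ 0.19 -0.2  -0.  ] [ 0.38 -0.38 -0.  ] [ 0.59 -0.56 -0.  ] [ 0.81 -0.72 -0.  ] [ 1.05 -0.86 -0.  ] [ 1.28 -0.99 -0.  ] [ 1.53 -1.1  -0.  ] [ 1.79 -1.2  -0.  ] [ 2.05 -1.28 -0.  ] [ 2.31 -1.34 -0.  ] [ 2.58 -1.39 -0.  ] [ 2.85 -1.42 -0.  ] [ 3.12 -1.43 -0.  ] [ 3.39 -1.42 -0.  ] [ 3.66 -1.4  -0.  ] [ 3.93 -1.35 -0.  ] [ 4.2 -1.3 -0. ] [ 4.46 -1.22 -0.  ] [ 4.71 -1.13 -0.  ] [ 4.96 -1.02 -0.  ] [ 5.2  -0.89 -0.  ] [ 5.44 -0.75 -0.  ] [ 5.66 -0.6  -0.  ] [ 5.87 -0.43 -0.  ]
```

>>> move_arm(
  targets=[
    [[-0.8, -1, 0], 0, 0.6],
    [[-1.5, -2, 1], 0, 0.6],
    [[-1.5, -2, 3], 0, 0.6],
    [[-1.5, -2, 5], 0, 0.6],
    [[-1.5, -2, 7], 0, 0.6],
    [[-1.5, -2, 9], 0, 0.6],
    [[-1.5, -2, 11], 0, 0.6],
    [[-1.5, -2, 12.5], 0, 0.6],
    [[-1.5, -2, 14], 0, 0.6],
    [[-1.5, -2, 15.2], 0, 0.6],
    [[-1.5, -2, 16.2], 0, 0.6],
    [[-1.5, -2, 16.7], 0, 0.6],
  ],
)

```text
time_s: 3.15
eef_pos: [0.5614, 0.1962, 0.0622]
orientation: [0.827, -0.562, -0.001, 0.001]
wrist_force: [-0.1, -0.6, -0.1]
width: 0.599
```

Run:
```python
from station import robot
import cv2,pickle
o=robot.get_obs();s=robot.snapshot('wrist');print(o['time_s'],o['eef_pos'])
cv2.imwrite('pics/w2.png',s['image'][:,:,::-1])
s=robot.snapshot('scene')
cv2.imwrite('pics/s2.png',s['image'][:,:,::-1])
```

```text
3.15 [0.56138732 0.19621331 0.06224228]
```

View pics/w2.png

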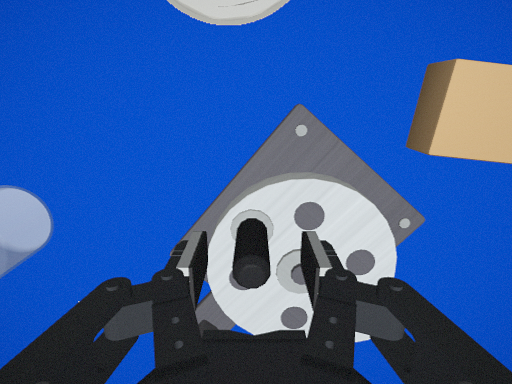

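>>> move_arm(
  targets=[
    [[0, 0, 0], 0, 0.3],
    [[0, 0, 0], 0, 0.1],
    [[0, 0, 0], 0, 0],
    [[0, 0, 0], 0, 0],
    [[0, 0, 0], 0, 0],
    [[0, 0, 0], 0, 0],
    [[0, 0, 0], 0, 0],
    [[0, 0, 0], 0, 0],
  ],
  squeeze=25,
)

```text
time_s: 3.92
eef_pos: [0.5628, 0.1973, 0.0657]
orientation: [0.828, -0.561, 0.001, -0.001]
wrist_force: [0.1, 2.1, 5.1]
width: 0.202
```

Run:
```python
from station import robot
import cv2,pickle
o=robot.get_obs();s=robot.snapshot('wrist');print(o['time_s'],o['eef_pos'],o['wrist_force'])
cv2.imwrite('pics/w3.png',s['image'][:,:,::-1])
```

```text
3.9167 [0.56277673 0.19727924 0.06566175] [0.14110149 2.09674029 5.06097955]
```

View pics/w3.png

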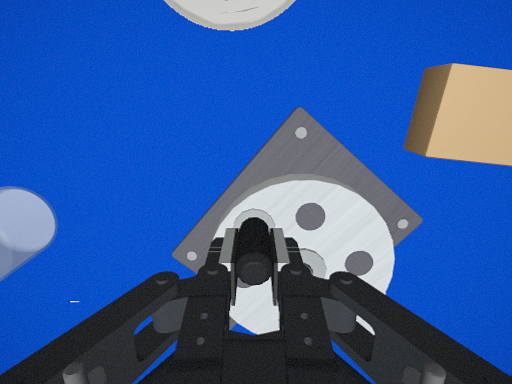

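>>> move_arm(
  targets=[
    [[0.19, -0.2, 0], 0, 0],
    [[0.38, -0.38, 0], 0, 0],
    [[0.59, -0.56, 0], 0, 0],
    [[0.81, -0.72, 0], 0, 0],
    [[1.05, -0.86, 0], 0, 0],
    [[1.28, -0.99, 0], 0, 0],
    [[1.53, -1.1, 0], 0, 0],
    [[1.79, -1.2, 0], 0, 0],
    [[2.05, -1.28, 0], 0, 0],
    [[2.31, -1.34, 0], 0, 0],
    [[2.58, -1.39, 0], 0, 0],
    [[2.85, -1.42, 0], 0, 0],
  ],
)

```text
time_s: 4.97
eef_pos: [0.5852, 0.1753, 0.0656]
orientation: [0.828, -0.561, -0.0, 0.0]
wrist_force: [-6.9, -0.5, 9.7]
width: 0.202
```

>>> move_arm(
  targets=[
    [[0.27, -0.01, 0], 0, 0],
    [[0.54, 0, 0], 0, 0],
    [[0.81, 0.02, 0], 0, 0],
    [[1.08, 0.07, 0], 0, 0],
    [[1.35, 0.12, 0], 0, 0],
    [[1.61, 0.2, 0], 0, 0],
    [[1.86, 0.29, 0], 0, 0],
    [[2.11, 0.4, 0], 0, 0],
    [[2.35, 0.53, 0], 0, 0],
    [[2.59, 0.67, 0], 0, 0],
    [[2.81, 0.82, 0], 0, 0],
    [[3.0, 0.98, 0], 0, 0],
  ],
)

```text
time_s: 5.97
eef_pos: [0.5867, 0.1453, 0.0656]
orientation: [0.828, -0.561, -0.001, -0.0]
wrist_force: [-6.8, 3.8, 8.6]
width: 0.2
```

>>> move_arm(
  targets=[
    [[0, 0, 0], 0, 0],
    [[0, 0, 0], 0, 0],
    [[0, 0, 0], 0, 0],
  ],
)

```text
time_s: 6.22
eef_pos: [0.5865, 0.1449, 0.0656]
orientation: [0.828, -0.561, -0.001, 0.0]
wrist_force: [-8.5, 2.5, 10.4]
width: 0.198
```

Run:
```python
from station import robot
import cv2,pickle
o=robot.get_obs();s=robot.snapshot('wrist');print(o['time_s'],o['eef_pos'],o['wrist_force'],o['width'])
cv2.imwrite('pics/w4.png',s['image'][:,:,::-1])
s=robot.snapshot('scene')
cv2.imwrite('pics/s4.png',cv2.resize(s['image'][200:340,110:290,::-1],None,fx=4,fy=4,interpolation=cv2.INTER_CUBIC))
e=o['eef_pos']
import numpy as np
print(np.degrees(np.arctan2(e[1]-.16,e[0]-.548)),np.hypot(e[1]-.16,e[0]-.548))
```

```text
6.2167 [0.58653193 0.14487974 0.06558594] [-8.54130955  2.51630576 10.40074396] 0.19771093644955437
-21.4254758506899 0.041392410918767844
```

View pics/w4.png

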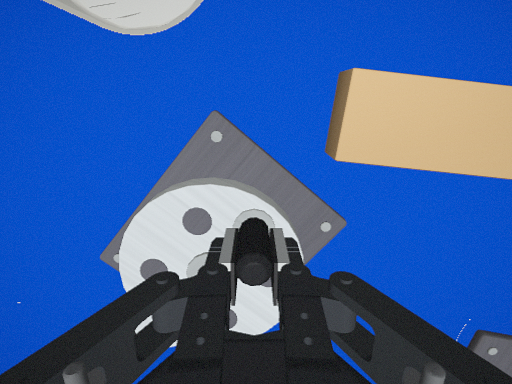

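View pics/s4.png

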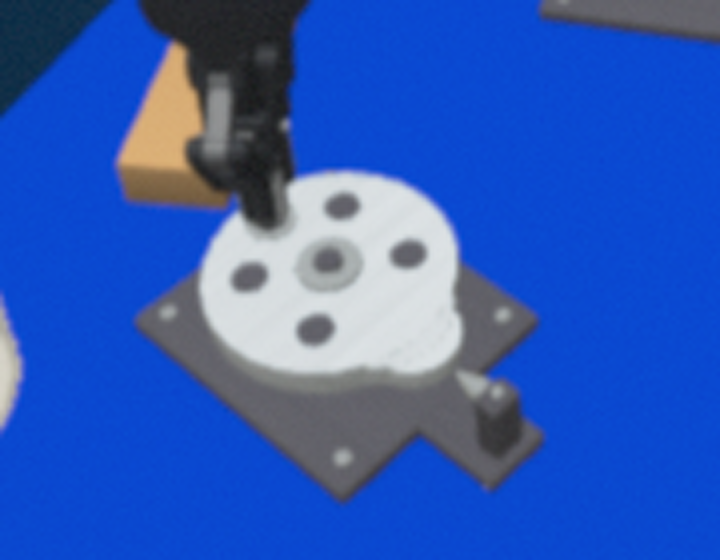

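>>> move_arm(
  targets=[
    [[-0.1, 0.1, 0], 0, 0.2],
    [[-0.1, 0.1, 0], 0, 0.24],
    [[-0.1, 0.1, 0], 0, 0.28],
    [[-0.1, 0.1, 0], 0, 0.35],
    [[-0.1, 0.1, 0], 0, 0.45],
    [[-0.1, 0.1, 0], 0, 0.55],
    [[-0.1, 0.1, 0], 0, 0.6],
    [[-0.1, 0.1, 0], 0, 0.6],
    [[-0.1, 0.1, -0.5], 0, 0.6],
    [[-0.1, 0.1, -1.5], 0, 0.6],
    [[-0.1, 0.1, -3], 0, 0.6],
    [[-0.1, 0.1, -5], 0, 0.6],
  ],
)

```text
time_s: 7.32
eef_pos: [0.5858, 0.1445, 0.1143]
orientation: [0.828, -0.561, -0.001, 0.001]
wrist_force: [0.6, 0.0, -0.5]
width: 0.599
```

>>> move_arm(
  targets=[
    [[0, 0, -2], 0, 0.6],
    [[0, 0, -4], 0, 0.6],
    [[0, 0.5, -6], 0, 0.6],
    [[0, 2, -8], 0, 0.6],
    [[0, 4, -10], 0, 0.6],
    [[0, 6, -12], 0, 0.6],
    [[0, 8, -12.5], 0, 0.6],
    [[0, 9, -12.5], 0, 0.6],
    [[0, 9, -12.5], 0, 0.6],
    [[0, 9, -12.5], 0, 0.6],
  ],
)

```text
time_s: 8.15
eef_pos: [0.5029, 0.1113, 0.2407]
orientation: [0.828, -0.561, 0.001, -0.001]
wrist_force: [0.2, -0.3, -0.6]
width: 0.596
```

Run:
```python
from station import robot
import cv2,pickle
o=robot.get_obs();s=robot.snapshot('wrist');print(o['time_s'],o['eef_pos'],o['wrist_force'],o['width'])
pickle.dump((o,s),open('w5.pkl','wb'))
cv2.imwrite('pics/w5.png',s['image'][:,:,::-1])
s=robot.snapshot('scene')
cv2.imwrite('pics/s5.png',cv2.resize(s['image'][200:340,110:290,::-1],None,fx=4,fy=4,interpolation=cv2.INTER_CUBIC))
```

```text
8.15 [0.50294171 0.11132661 0.24066208] [ 0.2111837  -0.32081298 -0.58653207] 0.5961563215346461
```

View pics/w5.png

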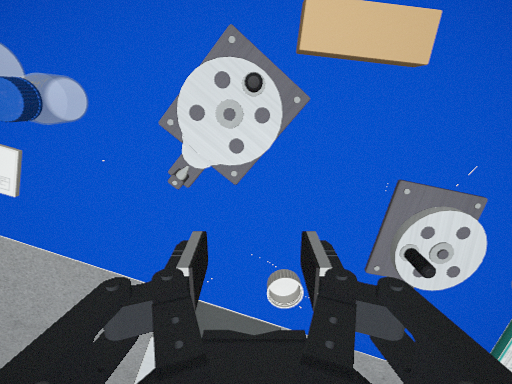

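View pics/s5.png

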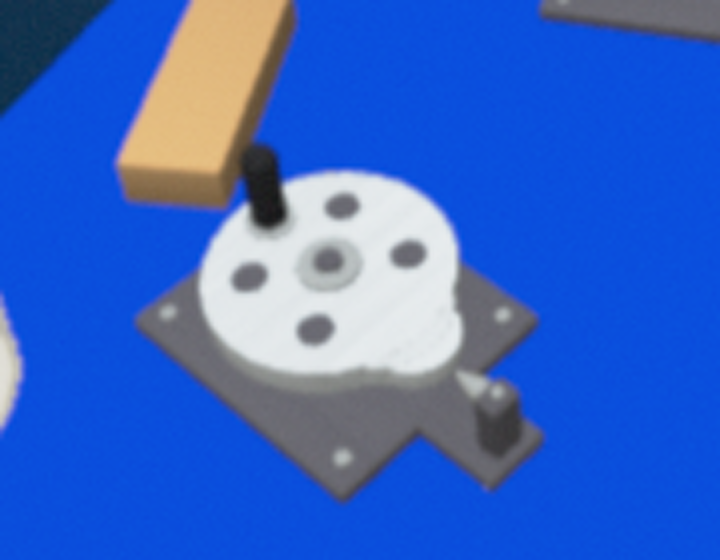

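Released cleanly. I'll measure the final alignment next.

Run:
```python
from h import *
import cv2
o,s=pickle.load(open('w5.pkl','rb'))
im=s['image'][40:200,140:320,::-1]
cv2.imwrite('pics/w5c.png',cv2.resize(im,None,fx=4,fy=3.5*8/7,interpolation=cv2.INTER_CUBIC)[:600])
```

```text
(no output)
```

View pics/w5c.png

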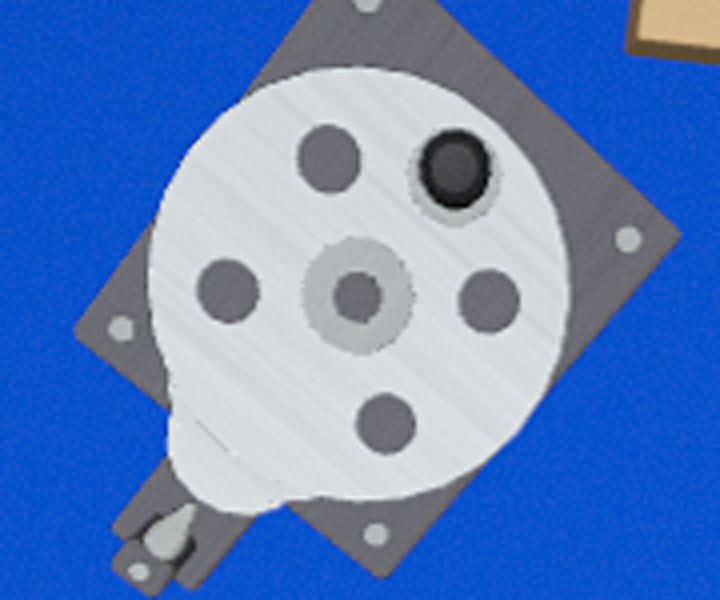

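Run:
```python
from h import *
o,s=pickle.load(open('w5.pkl','rb'))
W=lambda u,v,z:wback(o,s,140+u/4,40+v/4,z)
h=W(358,296,.056)
for n,u,v,z in(('tip',193,505,.041),('bumpc',240,440,.05),('pegtop',456,167,.098)):
    e=W(u,v,z)-h;print(n,np.hypot(*e[:2]).round(4),np.degrees(np.arctan2(e[1],e[0])).round(1))
from station import robot
p=robot.snapshot('top')['image'];import cv2
q=d['top']['image']
print('round stand diff',np.abs(p[180:260,275:345].astype(int)-q[180:260,275:345]).mean(),robot.get_obs()['joint_vel'].round(3))
cv2.imwrite('pics/t6.png',p[:,:,::-1])
```

```text
tip 0.0829 161.4
bumpc 0.0551 160.5
pegtop 0.0418 -19.0
round stand diff 21.520833333333332 [ 0.002  0.008  0.004 -0.001  0.001 -0.   ]
```

View pics/t6.png

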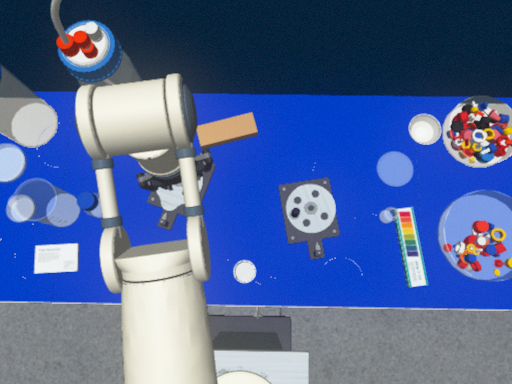

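```bash
python3 -c "
from station import robot
print(robot.finish_job())"
```

```text
the job is handed in; nothing more can be done
None
```

I turned the bumped wheel, on the left-hand stand, about 90° clockwise by its peg at roughly 0.8 rad/s. I then opened the gripper, lifted clear and handed the job in at about 8.2 s.

- **Alignment:** in the last wrist picture the pointer is at 161.4° about the axis. The middle of the bump is at 160.5°, and the peg's opposite side is at 161.0°. That is about 1° off, or 1–2 mm, against the 18 mm allowed.
- **Contact:** after letting go, the wrist force was below 1 N and the arm was still.
- **Round wheel:** its peg is still at about pixel (294, 212) in the top picture, where it was at the start. A pixel comparison of that area gave a mean difference of 21.5. I put that down to a brightness change between the pictures, but did not check it further.

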